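Make the honing machine safe and crack its wheel knob loose for a wheel change

ROBOT

A 6-joint arm with a two-finger parallel gripper is mounted at the origin on the work surface. World frame = base frame: x ahead of the robot, y to its left, z up, the work surface at z = 0. Lengths are in mm, angles in rad, forces in N, time in s.
With the tool pointing down it reaches from about 275 to 1000 mm from the base axis. Payload 8.4 kg.
Tool frame: the origin (TCP) lies between the finger pads; the fingertips stand r.finger_overhang ahead of it and the grasp point (between the pads) is the TCP (r.finger_overhang is the distance from the TCP to the fingertips, in mm); z points along the fingers, y is the line along which they close (so a half turn about z gives the same grasp; the last joint's range is limited). The gripper opens to 85 mm and grips with 20 to 120 N. Pads are 22 mm wide; open, the fingers measure 114 mm over their backs; the gripper's body (76 mm by 85 mm) begins 54 mm behind the grasp point. The pads swing forward as they close: fully open they stand 13 mm farther back than shut.
Start: joints at [-1.287, 0.353, 1.633, -0, 1.155, -0.002], TCP at [176.202, -599.651, 250.281] pointing down, gripper open.
Joint ranges: [-2.63, 2.63], [-0.92, 2.1], [0.06, 2.66], [-1.3, 4.44], [0, 2.69], [-3.02, 3.02]. Speed limits (rad/s): [2.22, 2.22, 2.79, 3.14, 3.14, 3.14].

INTERFACE

Orientations are given as [roll, pitch, yaw] about the fixed x, y, z axes, in that order (R = Rz(yaw) Ry(pitch) Rx(roll)).
In Python, from rig import r, cams, sign_off gives the robot as it stands.
- The arm moves only by the shell command python3 -m crank 'ROWS' [FORCE]. ROWS is JSON, a list of rows, each a list of 7 numbers: the shift along the tool's x, y, z in m, then the turn, a rotation vector about the tool's x, y, z in rad, then the closure, from 0 (fully open) to 1 (shut). In form: [[dx, dy, dz, ax, ay, az, gripper], ...]. A call has 1 to 5 rows; each row is the pose to reach, as a shift and turn from the pose commanded when the call began, along the tool's axes at that moment; what a row does not reach only later rows make up. A row lasts 1/10 s, in which the tool goes at most 50 mm and 8.59 degrees, less where a joint would pass 70% of its speed; a pose out of reach is approached as far as the arm can. A call with a gripper value outside its range is refused whole. The fingers move at their own pace and stop on an object; FORCE is the grip in N (left out, the last holds). Time passes only in rows, so rows that repeat a pose let the fingers close. It gives the time, the measured TCP pose, the force, the opening and the grip force at its end, in the units of the state.
- r.sense(): the state, without advancing time (a new reading comes with each control period).
- cams.grab_frame(name): name is "scene" or "top" or "wrist"; returns a dict with "image" (420x560x3 uint8, red, green, blue), "fx", "fy", "cx", "cy" (pixels), "position" and "orientation" of the camera in the world. Camera axes: x right, y down, z forward; pixel columns grow to the right and rows downward; lengths in mm; the calibration is good to about 2 mm. A picture is of the moment at which its call begins. There is no depth.
- sign_off(): hands the job in; it is judged then, once.
The state is a dict: "clock": time; "qpos": joint angles; "qvel": joint speeds; "joint_efforts": joint torques, N m; "eef_pos": TCP position; "tcp_rot": TCP orientation; "contact_force": force on the tool from outside, world axes, zero at the start; "wrist_torque": the same for the moment, N m; "opening": opening from 0.0 (shut) to 1.0 (fully open); "grasp_force": force on a finger pad.
Only numpy, scipy, OpenCV 4.12 (cv2) and the standard library are available. Lean on these libraries where they do the work, as an engineer would, in place of code of your own. Each camera call takes 0.05 s, during which the arm holds its last target. There are 200 camera calls.

TASK

The wheel of the cordless honing machine is to be changed. Pull the battery pack straight up out of the machine and stand it fully home in the empty charger; then take the big T-handle square key out of the wooden block, put it fully into the socket of the wheel's clamp knob, slacken the knob about a quarter turn anticlockwise with it, and leave the key standing in the knob. Leave the small key, the bar of honing compound, and the tin and gouge to the left of the machine where they are.

Things in the scene. Friction and masses are not known exactly. Their poses are not given: they have to be found in the camera images.
- honer: cordless honing machine, grey housing 190 x 270 x 85 mm (x, y, z), fixed, origin under its centre, z up. On the deck (85 mm up) a locked horizontal wooden wheel, 160 mm across, centre (0, 45) mm, top 112 mm above the bench, with the clamp knob on its middle; battery bay at (0, -90) mm. Steel tool-rest bar along y at x = 88 mm, y -35 to 125 mm, top 137 mm above the bench
- pack_bay (a point): centre of the battery bay's mouth: rectangular well in the deck, 42 mm deep, axes as the machine's. Two sprung detent balls on its x sides hold the pack; they let go within the first 15 mm of a straight pull up of some 10 to 20 N, after that the pack is free
- pack: black battery pack, 0.2 to 0.35 kg, upright; origin at the centre of its stem's underside, z up. Stem 35 (x) x 38 (y) x 40 mm tall (lowest 6 mm: 29 x 32), head above it 46 (x) x 58 (y) mm, z = 40 to 88 mm. At the start it is plugged in the bay, head on the deck, origin 45 mm above the bench, axes as the machine's. No button or catch to work
- pack_head (a point): middle of the pack's head, 64 mm above the pack's origin, same axes: the place to grip, closing along x on the two flat sides 46 mm apart
- charger: grey charger, 110 x 100 x 55 mm, fixed to the bench, origin at the centre of its underside, z up. In the middle of its top is a rectangular pocket 42 (x) x 45 (y) mm, 43 mm deep, without detent, for the pack's stem (pack x along charger x, either way round). Fully home, the pack's head rests on the charger's top and the pack's origin is 15 mm above the bench.
- key_block: wooden block, 150 (x) x 70 (y) x 60 mm, fixed, origin at the centre of its underside. Two round holes, 22 mm wide and 48 mm deep (floor 12 mm above the bench), at x = -37.5 and +37.5 mm, hold the two T-handle keys upright, either one in either hole.
- square_key: big T-handle square key, 0.17 to 0.24 kg, standing upright in one hole of the block; origin at the centre of its lower tip (12 mm above the bench at the start), z up to the handle. Steel shank 14 mm square, 110 mm long, its flats facing along x and y; lowest 5 mm tapered to 9 mm square. 132 mm tall in all
- key_grip (a point): middle of the big key's crossbar, 121 mm above its tip, same axes. Black bar 100 (x) x 20 (y) x 22 mm (z): grip it here, closing along y on its flat sides
- small_key: smaller T-handle key, to stay in the block (it slips in the knob's socket): shank 11 mm square, crossbar 70 x 16 x 18 mm, 98 mm tall in all (top 110 mm above the bench), origin at its lower tip
- knob_socket (a point): centre of the mouth of the square steel socket in the top of the clamp knob, 144 mm above the bench, z up; turns with the knob. 15.5 mm across flats, the flats facing along x and y, 24 mm deep; a bevel widens the top 4 mm to 23.5 mm. The key fits in four ways, 90 degrees apart, with 6 degrees of play either way. Key fully in: tip 24 mm below this point
- wheel_knob (a joint): angle of the clamp knob, rad: 0 is tight (a stop), growing as it is slackened, anticlockwise seen from above. Stiff, about 0.25 N m; stays where left. The knob is black, 30 mm tall, with four lobes at the corners of the socket, 63 mm across the lobes
- compound_bar: bystander: whitish bar of honing compound, 50 x 85 x 28 mm, lying on the bench, origin under its centre
- gouge_a: bystander: carving gouge 240 mm long, 28 mm thick, lying along its own x on the bench to the left of the machine, origin under its middle
- wax_tin: bystander: round steel tin, 76 mm across, 45 mm tall, to the left of the machine, origin under its centre
Not all that is in view belongs to the job. What is shaped like the pack but blue or red is not meant. What is shaped like the square_key but red is not meant.

How it is judged:
By the outcome, as a careful person would: the job done as asked, in the order asked, and still so for the second after the job is handed in, with the robot touching nothing.
It also fails if it takes over 61 s, if anything falls off the work surface, if the arm or the gripper's body presses on something with over 40 N, if the wrist force passes 120 N, or if a joint passes its speed limit or range.

## Working session

There is one attempt and no reset: what is moved stays moved. The work goes in short steps, Python scripts to look and compute and a shell command to move; the robot and the scene stay as the last step left them, time stands still between calls to the robot, and variables do not carry over. Pictures are saved under pics/ and viewed, at most 10 in all, crops included, and the job is handed in when it is done.

```bash
ls; mkdir -p pics; python3 - <<'E'
from rig import r,cams
import cv2,json
s=r.sense();print(s, r.finger_overhang)
for n in("scene","top"):
    f=cams.grab_frame(n);cv2.imwrite(f"pics/{n}0.png",f["image"][:,:,::-1])
    print(n,{k:v for k,v in f.items() if k!="image"})
E
```

```text
pics
{'clock': 0.0, 'qpos': array([-1.28741330e+00,  3.53653520e-01,  1.63418353e+00,  1.01510846e-05,
        1.15518761e+00, -2.37990428e-03]), 'qvel': array([-2.14835189e-04, -5.96516695e-04,  9.83647963e-04, -2.42163459e-05,
        2.72134590e-04,  1.07843371e-03]), 'joint_efforts': array([-2.53858881e-03, -6.05248547e+01, -3.42067802e+01, -2.12306991e-04,
        9.31449904e-03,  1.36808470e-05]), 'eef_pos': array([ 176.06321131, -599.19430527,  249.53717396]), 'tcp_rot': array([-3.14016068e+00, -1.26890428e-05,  2.85758820e-01]), 'contact_force': array([-0.28309482,  0.2529431 , -0.15815792]), 'wrist_torque': array([ 0.04790647, -0.04203316,  0.05096118]), 'grasp_force': 0.0, 'opening': 0.9975519054529495} 19.0
scene {'fx': 430.7834218331086, 'fy': 430.7834218331086, 'cx': 279.69562979346125, 'cy': 207.12484002596676, 'position': array([1294.1699553 ,  138.67417725,  695.30346913]), 'orientation': array([-2.17919379, -0.02379794,  1.68401528])}
top {'fx': 525.2040856632375, 'fy': 525.2040856632375, 'cx': 283.2683211082103, 'cy': 202.1170273587511, 'position': array([ 358.54325824,   88.11363834, 1510.10625288]), 'orientation': array([-3.07047333, -0.00997464, -1.57270285])}
```

View pics/scene0.png

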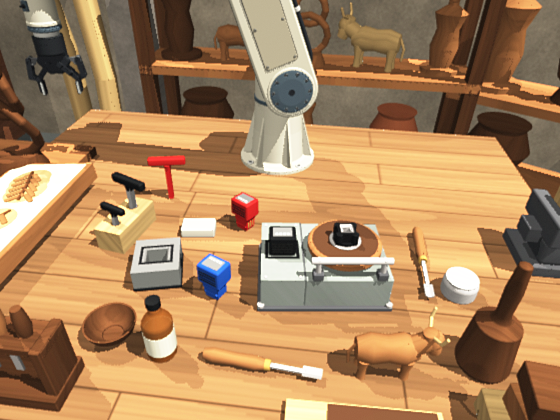

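View pics/top0.png

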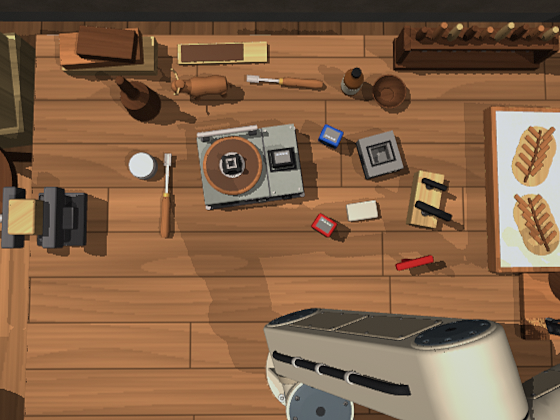

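The scene view shows the honer with the black pack at about (285,240) and the wheel at (345,245). The charger is at (158,262) and the block at (125,222), with the big key standing in its far hole. The blue and red packs and the red key are decoys. In the top view the pack is at (285,158), the knob (232,163), the charger (380,155), the block (428,200) and the big key's bar (433,212).

```bash
cat > h.py <<'E'
import numpy as np,cv2
from scipy.spatial.transform import Rotation as R
from rig import r,cams
def cast(f,uv,z):
    uv=np.atleast_2d(np.asarray(uv,float))
    d=np.c_[(uv[:,0]-f["cx"])/f["fx"],(uv[:,1]-f["cy"])/f["fy"],np.ones(len(uv))]
    d=d@R.from_euler("xyz",f["orientation"]).as_matrix().T
    p=f["position"];return (p+d*((z-p[2])/d[:,2])[:,None])[:,:2]
def proj(f,P):
    c=(np.atleast_2d(P)-f["position"])@R.from_euler("xyz",f["orientation"]).as_matrix()
    return np.c_[f["fx"]*c[:,0]/c[:,2]+f["cx"],f["fy"]*c[:,1]/c[:,2]+f["cy"]]
def blobs(m,amin):
    c,_=cv2.findContours(m.astype(np.uint8),cv2.RETR_LIST,cv2.CHAIN_APPROX_NONE)
    return [x for x in c if cv2.contourArea(x)>amin]
def rect(f,c,z):
    "min-area rectangle of contour on plane z: centre, sizes, angle(deg) of first side"
    w=cast(f,c.reshape(-1,2),z).astype(np.float32);return cv2.minAreaRect(w)
def togo(x,y,z,yaw):
    "shift (m) and turn in present tool axes to a tool-down pose"
    s=r.sense();T=R.from_euler("xyz",s["tcp_rot"])
    d=T.inv().apply(np.array([x,y,z])-s["eef_pos"])/1000
    g=R.from_euler("xyz",[np.pi,0,yaw]);print("shift",d.round(4),"turn",(T.inv()*g).as_rotvec().round(4),"now",s["eef_pos"].round(1),s["tcp_rot"].round(4),s["contact_force"].round(1),s["clock"])
E
python3 - <<'E'
from h import *
f=cams.grab_frame("top");im=f["image"];hsv=cv2.cvtColor(im,cv2.COLOR_RGB2HSV)
np.savez("top.npz",**f)
S,V=hsv[...,1].astype(int),hsv[...,2].astype(int)
box=np.zeros(S.shape,bool);box[110:280,190:460]=1
def show(n,m,z,a):
    for c in blobs(m&box,a):
        (x,y),(w,h),t=rect(f,c,z);u=c.reshape(-1,2).mean(0)
        print(n,"px",u.round(),"xy",round(x),round(y),"size",round(w),round(h),"ang",round(t,1))
show("grey",(S<60)&(V>70),70,600)
show("dark",(V<55),140,60)
k=im[110:280,190:460][:,:,::-1];cv2.imwrite("pics/crop1.png",cv2.resize(k,(800,504),interpolation=cv2.INTER_CUBIC))
E
```

```text
grey px [282. 159.] xy 579 77 size 69 80 ang 7.7
grey px [232. 164.] xy 563 215 size 170 166 ang 0.1
grey px [380. 154.] xy 595 -196 size 111 101 ang 15.2
grey px [249. 165.] xy 567 166 size 216 274 ang 7.8
dark px [432. 211.] xy 429 -316 size 100 30 ang 66.9
dark px [255. 201.] xy 460 149 size 14 245 ang 7.6
dark px [434. 185.] xy 499 -321 size 69 23 ang 70.1
dark px [231. 163.] xy 560 213 size 34 34 ang 8.2
dark px [231. 164.] xy 556 209 size 51 49 ang 8.2
dark px [282. 156.] xy 577 78 size 39 48 ang 7.9
dark px [282. 159.] xy 569 78 size 58 70 ang 7.9
dark px [381. 153.] xy 586 -182 size 53 63 ang 14.9
dark px [365. 163.] xy 561 -138 size 138 55 ang 46.2
dark px [380. 153.] xy 585 -182 size 53 65 ang 15.5
```

View pics/crop1.png

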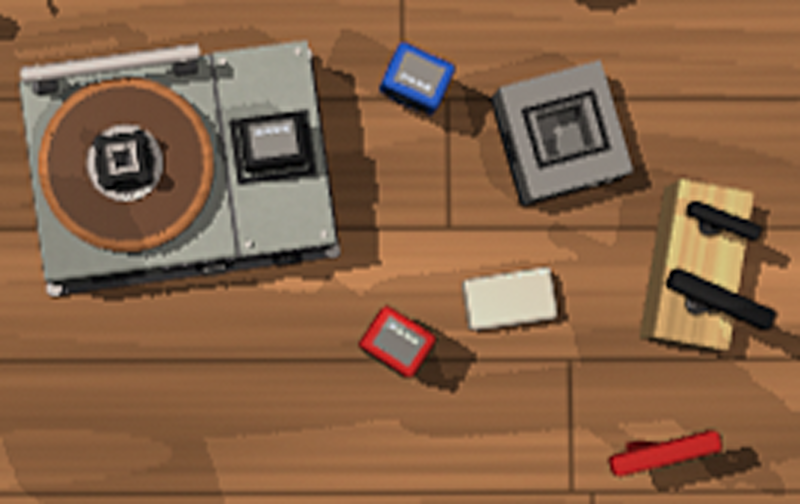

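The crop shows the honer turned about +7.8°, the pack at crop (272,147) and the square socket at (123,160). It also shows the charger pocket at (567,128) and the big key's bar from (670,280) to (770,320). I'll move over the pack.

```bash
python3 -c "
from h import *
togo(578,78,260,np.deg2rad(97.8))"
```

```text
shift [ 0.5765 -0.5366 -0.0097] turn [-9.0000e-04 -7.0000e-04 -1.4211e+00] now [ 176.1 -599.3  249.7] [-3.1406 -0.      0.2858] [-0.1 -0.2 -0.5] 0.15
```

```bash

python3 -m crank '[[0.02,-0.02,-0.005,0,0,0,0],[0.05,-0.045,-0.01,0,0,0,0],[0.08,-0.075,-0.01,0,0,0,0],[0.11,-0.105,-0.01,0,0,0,0],[0.144,-0.134,-0.01,0,0,0,0]]'
python3 -m crank '[[0.03,-0.027,0,0,0,0,0],[0.06,-0.054,0,0,0,0,0],[0.09,-0.08,0,0,0,0,0],[0.12,-0.107,0,0,0,0,0],[0.144,-0.134,0,0,0,0,0]]'
python3 -m crank '[[0.03,-0.027,0,0,0,0,0],[0.06,-0.054,0,0,0,0,0],[0.09,-0.08,0,0,0,0,0],[0.12,-0.107,0,0,0,0,0],[0.144,-0.134,0,0,0,0,0]]'
python3 -m crank '[[0.03,-0.027,0,0,0,0,0],[0.06,-0.054,0,0,0,0,0],[0.09,-0.08,0,0,0,0,0],[0.12,-0.107,0,0,0,0,0],[0.144,-0.134,0,0,0,0,0]]'
python3 -m crank '[[0,0,0,0,0,-0.14,0],[0,0,0,0,0,-0.28,0],[0,0,0,0,0,-0.42,0],[0,0,0,0,0,-0.56,0],[0,0,0,0,0,-0.7,0]]'
python3 -m crank '[[0,0,0,0,0,-0.14,0],[0,0,0,0,0,-0.28,0],[0,0,0,0,0,-0.42,0],[0,0,0,0,0,-0.56,0],[0,0,0,0,0,-0.72,0]]'
python3 -m crank '[[0,0,0,0,0,0,0],[0,0,0,0,0,0,0]]'
python3 - <<'E'
from h import *
togo(578,78,260,np.deg2rad(97.8))
f=cams.grab_frame("wrist");np.savez("w1.npz",**f);print(f["position"],f["orientation"]);cv2.imwrite("pics/w1.png",f["image"][:,:,::-1])
print(proj(f,[[578,78,133],[561,213,144]]))
E
```

```text
clock: 0.65
eef_pos: [276.8, -428.9, 260.1]
tcp_rot: [-3.141, 0.0, 0.285]
contact_force: [0.4, 0.4, -0.1]
opening: 1.0
grasp_force: 0.0
clock: 1.15
eef_pos: [377.8, -259.7, 260.3]
tcp_rot: [3.142, -0.0, 0.286]
contact_force: [-0.0, -0.6, -0.0]
opening: 1.001
grasp_force: 0.0
clock: 1.65
eef_pos: [478.3, -90.5, 260.3]
tcp_rot: [3.141, -0.0, 0.286]
contact_force: [0.2, -0.4, -0.3]
opening: 1.0
grasp_force: 0.0
clock: 2.15
eef_pos: [578.6, 78.7, 260.0]
tcp_rot: [3.142, -0.0, 0.286]
contact_force: [0.1, -1.0, -0.2]
opening: 0.997
grasp_force: 0.0
clock: 2.65
eef_pos: [577.5, 77.0, 260.0]
tcp_rot: [-3.141, 0.0, 0.992]
contact_force: [0.1, -0.8, 0.8]
opening: 1.001
grasp_force: 0.0
clock: 3.15
eef_pos: [577.6, 77.0, 260.0]
tcp_rot: [-3.141, -0.0, 1.702]
contact_force: [0.9, 0.1, -0.1]
opening: 0.998
grasp_force: 0.0
clock: 3.35
eef_pos: [577.6, 77.0, 260.1]
tcp_rot: [-3.141, -0.0, 1.691]
contact_force: [0.2, 0.3, 0.5]
opening: 0.997
grasp_force: 0.0
shift [0.001  0.0005 0.0001] turn [-0.0004 -0.     -0.0156] now [577.6  77.  260.1] [-3.1412 -0.      1.6913] [0.2 0.3 0.5] 3.35
[567.09087691 160.9905108  383.07679882] [2.81171287e+00 7.73368501e-04 1.19893654e-01]
[[282.87485322 204.54852602]
 [281.99289289 -11.39795823]]
```

View pics/w1.png

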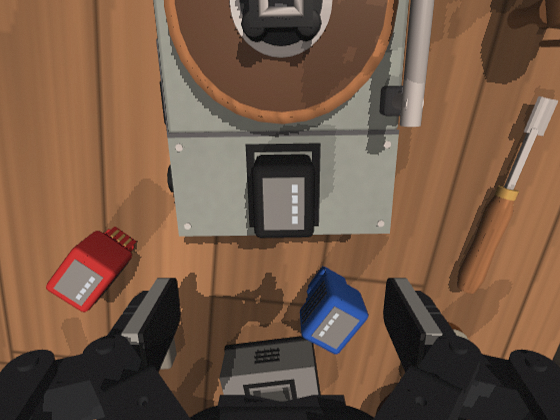

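The wrist view has the pack's head at about (284,205), close to the predicted (283,204.5). I'll refine from the mask.

```bash
python3 - <<'E'
from h import *
f=dict(np.load("w1.npz"));im=f["image"]
a=np.deg2rad(7.8);Rm=np.array([[np.cos(a),-np.sin(a)],[np.sin(a),np.cos(a)]])
for n,x,y,z in(("top",23,29,133),("bot",23,29,85)):
    q=np.array([[x,y],[x,-y],[-x,-y],[-x,y]])@Rm.T+[578,78]
    print(n,proj(f,np.c_[q,np.full(4,z)]).round(1).tolist())
m=(im.max(2)<60);m[:120]=0;m[245:]=0;m[:,:235]=0;m[:,330:]=0
print(im.max(2)[205,240:330]);print(im.max(2)[140:245,265])
# deck front edge & side edges
h=cv2.cvtColor(im,cv2.COLOR_RGB2HSV);g=(h[...,1]<60)&(h[...,2]>90);g[300:]=0;g[:,:150]=0;g[:,410:]=0
ys=[(c,np.nonzero(g[180:300,c])[0].max()+180) for c in range(200,380,20)];print(ys)
xs=[(rr,np.nonzero(g[rr,150:300])[0].min()+150,np.nonzero(g[rr,250:410])[0].max()+250) for rr in range(140,230,15)];print(xs)
e=cast(f,[[c,y] for c,y in ys],85);print(np.rad2deg(np.polyfit(e[:,0],e[:,1],1)[0]), e[[0,-1]].round(1))
for i in(1,2):
    s=cast(f,[[x[i],x[0]] for x in xs],85);print(np.rad2deg(np.polyfit(s[:,1],s[:,0],1)[0]),s[[0,-1]].round(1))
E
```

```text
top [[314.8, 165.1], [313.8, 240.3], [253.2, 241.2], [249.7, 166.1]]
bot [[309.8, 152.8], [309.2, 218.0], [257.2, 218.8], [254.6, 153.7]]
[158 157 157 158 155  84  91  90  54  25  29  26  28  13  30  30  32  37
  38  41  38  41  49  99 142 140 139 140 138 138 136 136 137 139 138 139
 138 138 138 138 137 137 137 137 137 134 136 137 135 137 137 138 155 153
 153 152 154 142 135 138 138 137 138 137  83  32  36  37  37  37  32  29
  32  21  23  33  28  29  45 108 160 158 154 156 158 157 158 158 157 158]
[150 151 156 126  51  34  30  33  36  36  32  29 101 142 110  18  22  21
  23  25  25  22  21  23  25  27  29  32  34  37  35  40  41  41  38  38
  37  57 113 142 139 139 138 137 136 139 138 138 136 138 136 137 139 138
 140 138 138 136 139 138 139 141 139 140 140 140 137 139 141 140 140 139
 138 140 140 138 139 139 139 140 140 140 139 139 142 139 141 141 143 126
  72  38  41  38  38  36  32  36  62  76  76  77  76  75  73]Traceback (most recent call last):
  File "<stdin>", line 11, in <module>
    return umr_maximum(a, axis, None, out, keepdims, initial, where)
ValueError: zero-size array to reduction operation maximum which has no identity
```

```bash

python3 -m crank '[[0.002,0.001,0.03,0,0,-0.015,0],[0.002,0.001,0.06,0,0,-0.015,0],[0.002,0.001,0.09,0,0,-0.015,0],[0.002,0.001,0.12,0,0,-0.015,0],[0.002,0.001,0.135,0,0,-0.015,0]]'
python3 -m crank '[[0,0,0.006,0,0,0,0],[0,0,0.012,0,0,0,0],[0,0,0.012,0,0,0,0],[0,0,0.012,0,0,0,0]]'
python3 -m crank '[[0,0,0,0,0,0,0.5],[0,0,0,0,0,0,0.7],[0,0,0,0,0,0,0.8],[0,0,0,0,0,0,0.9],[0,0,0,0,0,0,1]]' 80
python3 -m crank '[[0,0,0,0,0,0,1],[0,0,0,0,0,0,1],[0,0,0,0,0,0,1]]' 80
python3 -c "
from h import *
togo(578.5,78.5,112,np.deg2rad(97.8));print(r.sense())"
```

```text
clock: 3.9
eef_pos: [577.1, 78.9, 122.9]
tcp_rot: [-3.138, -0.0, 1.708]
contact_force: [0.1, 0.2, 0.6]
opening: 1.0
grasp_force: 0.0
clock: 4.3
eef_pos: [579.2, 79.2, 114.3]
tcp_rot: [3.14, -0.0, 1.71]
contact_force: [-1.2, -0.2, -0.0]
opening: 1.001
grasp_force: 0.0
clock: 4.8
eef_pos: [579.0, 79.2, 114.1]
tcp_rot: [3.14, 0.0, 1.711]
contact_force: [-0.8, 0.1, 6.1]
opening: 0.528
grasp_force: 82.6
clock: 5.1
eef_pos: [579.0, 79.2, 114.0]
tcp_rot: [3.14, -0.0, 1.711]
contact_force: [-0.0, 0.1, 5.7]
opening: 0.531
grasp_force: 82.6
shift [-0.0006 -0.0006  0.002 ] turn [ 0.0012 -0.      0.0038] now [579.   79.2 114. ] [ 3.1404 -0.      1.7108] [-0.   0.1  5.7] 5.1
{'clock': 5.1, 'qpos': array([ 1.33350600e-01,  4.51945002e-01,  1.83113131e+00,  3.90328165e-05,
        8.57341609e-01, -6.63687324e-03]), 'qvel': array([ 0.00136042,  0.00024271, -0.00170409, -0.00076241, -0.00113513,
       -0.00019586]), 'joint_efforts': array([-4.64918639e-02, -5.69488871e+01, -2.53823215e+01, -1.49163406e-02,
       -2.76087709e-01, -1.40509990e-02]), 'eef_pos': array([578.97928821,  79.1912325 , 114.0302564 ]), 'tcp_rot': array([ 3.14041776e+00, -2.17458036e-05,  1.71075829e+00]), 'contact_force': array([-0.02266033,  0.06832189,  5.72682127]), 'wrist_torque': array([-0.01961608,  0.23955345, -0.01586085]), 'grasp_force': 82.56411552429199, 'opening': 0.530704807338153}
```

```bash

python3 -m crank '[[0,0,-0.003,0,0,0,1],[0,0,-0.007,0,0,0,1],[0,0,-0.011,0,0,0,1],[0,0,-0.015,0,0,0,1],[0,0,-0.02,0,0,0,1]]' 80
python3 -m crank '[[0,0,-0.008,0,0,0,1],[0,0,-0.018,0,0,0,1],[0,0,-0.03,0,0,0,1],[0,0,-0.05,0,0,0,1],[0,0,-0.07,0,0,0,1]]'
python3 -m crank '[[0,0,-0.02,0,0,0,1],[0,0,-0.025,0,0,0,1],[0,0,-0.025,0,0,0,1]]'
python3 - <<'E'
from h import *
f=dict(np.load("top.npz"));im=f["image"];h=cv2.cvtColor(im,cv2.COLOR_RGB2HSV)
b=np.zeros(im.shape[:2],bool);b[125:185,350:412]=1
for z,m in((55,(h[...,1]<40)&(h[...,2]>125)&b),(55,(h[...,1]<60)&(h[...,2]>95)&b)):
    for c in blobs(m,150):
        print(z,[np.round(v,1) for v in rect(f,c,z)],c.reshape(-1,2).mean(0))
togo(595,-196,225,np.deg2rad(105.2))
E
```

```text
clock: 5.6
eef_pos: [578.3, 79.1, 133.9]
tcp_rot: [-3.141, 0.0, 1.711]
contact_force: [0.2, -0.0, -3.0]
opening: 0.525
grasp_force: 86.2
clock: 6.1
eef_pos: [578.4, 79.1, 204.7]
tcp_rot: [3.142, 0.0, 1.711]
contact_force: [0.3, -0.2, -2.5]
opening: 0.53
grasp_force: 86.1
clock: 6.4
eef_pos: [578.9, 79.2, 229.5]
tcp_rot: [3.139, -0.0, 1.711]
contact_force: [-0.1, 0.4, -2.8]
opening: 0.524
grasp_force: 86.3
55 [array([ 599. , -199.9]), array([67.9, 79.3]), np.float64(15.2)] [380.74193548 153.2688172 ]
55 [array([ 598.7, -199.9]), array([107.7,  98.6]), np.float64(15.3)] [380.7080292  153.32116788]
55 [array([ 599.7, -199.6]), array([64.5, 77.5]), np.float64(15.3)] [380.70786517 153.13483146]
55 [array([ 598.9, -199.5]), array([109.7, 101. ]), np.float64(15.2)] [380.39568345 153.3381295 ]
shift [-0.2747 -0.0225  0.0045] turn [ 2.200e-03  1.000e-04 -1.253e-01] now [578.9  79.2 229.5] [ 3.1394 -0.      1.7108] [-0.1  0.4 -2.8] 6.4
```

```bash

python3 -m crank '[[-0.03,-0.002,0,0,0,0,1],[-0.06,-0.005,0,0,0,0,1],[-0.09,-0.008,0,0,0,0,1],[-0.12,-0.01,0,0,0,0,1],[-0.15,-0.013,0,0,0,-0.05,1]]'
python3 -m crank '[[-0.03,-0.002,0,0,0,-0.03,1],[-0.06,-0.005,0,0,0,-0.07,1],[-0.09,-0.008,0,0,0,-0.07,1],[-0.12,-0.01,0,0,0,-0.07,1],[-0.15,-0.013,0,0,0,-0.08,1]]'
python3 -m crank '[[-0.03,0,0,0,0,0,1],[-0.055,0,0,0,0,0,1],[-0.055,0,0,0,0,0,1],[-0.055,0,0,0,0,0,1]]'
python3 - <<'E'
from h import *
togo(599,-200,225,np.deg2rad(105.2))
f=cams.grab_frame("wrist");np.savez("w2.npz",**f);im=f["image"].copy()
a=np.deg2rad(15.2);Rm=np.array([[np.cos(a),-np.sin(a)],[np.sin(a),np.cos(a)]])
for hx,hy,col in((55,50,(255,0,0)),(21,22.5,(0,255,0))):
    q=np.array([[hx,hy],[hx,-hy],[-hx,-hy],[-hx,hy]])@Rm.T+[599,-200]
    p=proj(f,np.c_[q,np.full(4,55)]);print(p.round(1).tolist());cv2.polylines(im,[p.round().astype(np.int32)],True,col,1)
cv2.imwrite("pics/w2.png",im[:,:,::-1])
E
```

```text
clock: 6.9
eef_pos: [585.8, -72.3, 227.0]
tcp_rot: [-3.14, -0.001, 1.761]
contact_force: [0.9, 0.5, -2.5]
opening: 0.527
grasp_force: 86.3
clock: 7.4
eef_pos: [601.5, -222.0, 226.8]
tcp_rot: [-3.14, -0.001, 1.841]
contact_force: [0.0, 0.0, -3.0]
opening: 0.53
grasp_force: 86.3
clock: 7.8
eef_pos: [616.0, -273.9, 226.7]
tcp_rot: [-3.14, -0.002, 1.84]
contact_force: [0.3, -0.4, -3.3]
opening: 0.525
grasp_force: 86.2
shift [0.0758 0.0033 0.0019] turn [-0.0018 -0.0018  0.0036] now [ 616.  -273.9  226.7] [-3.1398e+00 -1.9000e-03  1.8397e+00] [ 0.3 -0.4 -3.3] 7.8
[[361.4, 25.7], [352.4, 159.7], [219.5, 159.2], [212.5, 25.3]]
[[314.1, 65.5], [312.3, 125.7], [260.0, 125.5], [259.1, 65.4]]
```

View pics/w2.png

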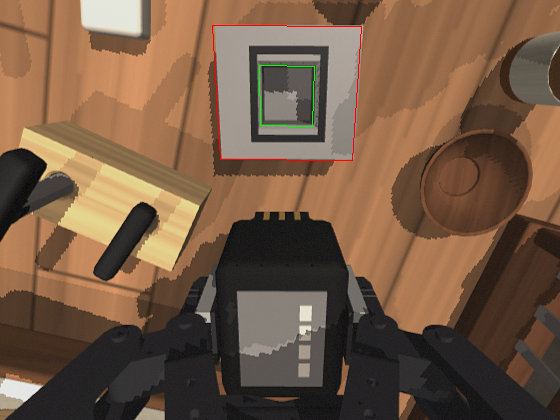

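The drawn outlines fall on the charger and its pocket, at about (287,95), and the pack hangs straight. I'll shift over the pocket and lower.

```bash

python3 -m crank '[[0.03,0.001,0,0,0,0.003,1],[0.06,0.003,0,0,0,0.003,1],[0.076,0.0033,0,0,0,0.003,1],[0.076,0.0033,0.02,0,0,0.003,1],[0.076,0.0033,0.04,0,0,0.003,1]]'
python3 -m crank '[[0,0,0.02,0,0,0,1],[0,0,0.04,0,0,0,1],[0,0,0.05,0,0,0,1],[0,0,0.05,0,0,0,1],[0,0,0.05,0,0,0,1]]'
python3 -c "
from h import *
togo(599,-200,84,np.deg2rad(105.2))"
```

```text
clock: 8.35
eef_pos: [600.0, -198.5, 188.7]
tcp_rot: [3.14, 0.001, 1.84]
contact_force: [-0.4, 0.7, -2.2]
opening: 0.528
grasp_force: 86.3
clock: 8.85
eef_pos: [600.0, -199.7, 138.9]
tcp_rot: [3.141, 0.0, 1.838]
contact_force: [0.1, -1.3, -2.0]
opening: 0.528
grasp_force: 86.2
shift [ 0.     -0.0011  0.0549] turn [0.0004 0.0003 0.0021] now [ 600.  -199.7  138.9] [3.1412e+00 3.0000e-04 1.8382e+00] [ 0.1 -1.3 -2. ] 8.85
```

```bash

python3 -m crank '[[0,-0.001,0.006,0,0,0,1],[0,-0.001,0.012,0,0,0,1],[0,-0.001,0.018,0,0,0,1],[0,-0.001,0.024,0,0,0,1],[0,-0.001,0.03,0,0,0,1]]'
python3 -m crank '[[0,0,0.005,0,0,0,1],[0,0,0.01,0,0,0,1],[0,0,0.015,0,0,0,1],[0,0,0.019,0,0,0,1],[0,0,0.022,0,0,0,1]]'
python3 -m crank '[[0,0,0.001,0,0,0,1],[0,0,0.002,0,0,0,1],[0,0,0.003,0,0,0,1],[0,0,0.003,0,0,0,1]]'
```

```text
clock: 9.35
eef_pos: [598.6, -200.1, 107.7]
tcp_rot: [-3.141, -0.0, 1.838]
contact_force: [0.0, -0.2, -2.5]
opening: 0.53
grasp_force: 86.2
clock: 9.85
eef_pos: [598.7, -200.1, 85.9]
tcp_rot: [-3.141, -0.0, 1.838]
contact_force: [-0.1, -0.6, -3.2]
opening: 0.531
grasp_force: 86.2
clock: 10.25
eef_pos: [598.8, -200.2, 84.1]
tcp_rot: [3.141, 0.0, 1.838]
contact_force: [-1.7, 1.1, 3.5]
opening: 0.531
grasp_force: 87.0
```

```bash

python3 -m crank '[[0,0,0,0,0,0,0.5],[0,0,0,0,0,0,0.2],[0,0,0,0,0,0,0],[0,0,0,0,0,0,0],[0,0,0,0,0,0,0]]'
python3 -m crank '[[0,0,-0.01,0,0,0,0],[0,0,-0.04,0,0,0,0],[0,0,-0.08,0,0,0,0],[0,0,-0.12,0,0,0,0],[0,0,-0.16,0,0,0,0]]'
python3 -m crank '[[0,0,-0.02,0,0,0.14,0],[0,0,-0.03,0,0,0.28,0],[0,0,-0.03,0,0,0.42,0],[0,0,-0.03,0,0,0.56,0],[0,0,-0.03,0,0,0.67,0]]'
python3 -c "
from h import *
togo(429,-316,270,np.deg2rad(67))"
```

```text
clock: 10.75
eef_pos: [598.8, -200.2, 83.2]
tcp_rot: [3.141, 0.0, 1.838]
contact_force: [-0.1, 0.3, 1.0]
opening: 1.0
grasp_force: 0.0
clock: 11.25
eef_pos: [598.5, -200.1, 245.6]
tcp_rot: [3.141, 0.0, 1.838]
contact_force: [0.4, -0.9, -0.2]
opening: 1.0
grasp_force: 0.0
clock: 11.75
eef_pos: [598.7, -200.1, 274.3]
tcp_rot: [3.141, -0.0, 1.162]
contact_force: [0.0, 0.7, 0.1]
opening: 1.006
grasp_force: 0.0
shift [-0.1737 -0.1097  0.0042] turn [ 0.0009 -0.0001 -0.0072] now [ 598.7 -200.1  274.3] [ 3.1407e+00 -1.0000e-04  1.1622e+00] [0.  0.7 0.1] 11.75
```

```bash

python3 -m crank '[[-0.035,-0.022,0,0,0,0,0],[-0.07,-0.044,0,0,0,0,0],[-0.105,-0.066,0,0,0,0,0],[-0.14,-0.088,0,0,0,0,0],[-0.174,-0.11,0,0,0,0,0]]'
python3 -m crank '[[0,0,0,0,0,0,0],[0,0,0,0,0,0,0]]'
python3 - <<'E'
from h import *
togo(429,-316,270,np.deg2rad(67))
f=cams.grab_frame("wrist");np.savez("w3.npz",**f);im=f["image"].copy()
g=im.copy();m=im.max(2)<70;m[330:]=0
for c in blobs(m,400):
    (x,y),s,t=rect(f,c,144);print(round(x,1),round(y,1),np.round(s,1),round(t,1),c.reshape(-1,2).mean(0).round())
    cv2.drawContours(g,[c],-1,(0,255,0),1)
cv2.imwrite("pics/w3.png",g[:,:,::-1])
f=cams.grab_frame("scene");cv2.imwrite("pics/s3.png",f["image"][150:330,60:420,::-1])
E
```

```text
clock: 12.25
eef_pos: [427.9, -317.8, 274.1]
tcp_rot: [3.141, 0.0, 1.168]
contact_force: [0.4, -0.0, -0.2]
opening: 1.0
grasp_force: 0.0
clock: 12.45
eef_pos: [428.9, -317.6, 274.1]
tcp_rot: [3.14, -0.0, 1.166]
contact_force: [-0.2, -0.9, -0.8]
opening: 1.001
grasp_force: 0.0
shift [ 0.0015 -0.0006  0.0041] turn [ 0.0013 -0.     -0.0037] now [ 428.9 -317.6  274.1] [ 3.1403 -0.      1.1657] [-0.2 -0.9 -0.8] 12.45
409.4 -408.3 [ 39.5 104.3] 66.7 [295. 313.]
476.9 -438.6 [26.1 59.3] 8.2 [398. 309.]
306.7 -365.3 [59.2 26.2] 35.4 [164. 309.]
434.2 -319.2 [104.2  19.5] 66.2 [290. 198.]
497.1 -318.0 [60.3 23.6] 69.3 [375. 167.]
556.0 -235.4 [15.7 32.9] 66.8 [417.   8.]
520.2 -239.2 [19.8 66.7] 11.5 [369.  49.]
```

View pics/w3.png

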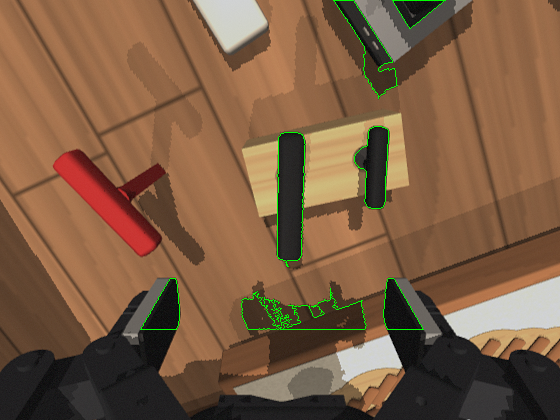

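View pics/s3.png

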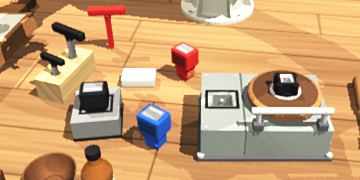

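The wrist view shows the big key's bar centred at (290,198) and the small key's bar at (375,167). The red key is clear to the left. The scene crop shows the pack seated in the charger at crop (94,98), and the bay at crop (222,98) is empty. Using a half-open gripper keeps clear of the small key.

```bash

python3 -m crank '[[0,0.005,0,0,0,0.01,0.4],[-0.001,0.005,0.02,0,0,0.01,0.4],[-0.001,0.005,0.04,0,0,0.01,0.4],[-0.001,0.005,0.06,0,0,0.01,0.4],[-0.001,0.005,0.08,0,0,0.01,0.4]]'
python3 -m crank '[[0,0,0,0,0,0,0.4],[0,0,0,0,0,0,0.4]]'
python3 - <<'E'
from h import *
togo(433.3,-320.3,136,np.deg2rad(66.2))
print(r.sense()["opening"])
f=cams.grab_frame("wrist");im=f["image"]
m=im.max(2)<70;m[:,:200]=0;m[:,350:]=0
for c in blobs(m,2000): print([np.round(v,1) for v in rect(f,c,144)])
E
```

```text
clock: 13.05
eef_pos: [434.7, -319.4, 192.5]
tcp_rot: [3.141, -0.0, 1.159]
contact_force: [0.7, -0.2, 0.9]
opening: 0.597
grasp_force: 0.0
clock: 13.25
eef_pos: [434.2, -319.6, 193.4]
tcp_rot: [-3.141, -0.0, 1.159]
contact_force: [1.3, -0.8, 0.8]
opening: 0.601
grasp_force: 0.0
shift [-0.001  -0.0006  0.0574] turn [-0.0006 -0.0002  0.0032] now [ 434.2 -319.6  193.4] [-3.1410e+00 -2.0000e-04  1.1586e+00] [ 1.3 -0.8  0.8] 13.25
0.6005296552680438
[array([ 416.4, -346.5]), array([170. ,  94.5]), np.float64(66.4)]
```

```bash

python3 -m crank '[[-0.001,0,0.015,0,0,0.003,0.4],[-0.001,-0.0005,0.03,0,0,0.003,0.4],[-0.001,-0.0005,0.045,0,0,0.003,0.4],[-0.001,-0.0005,0.057,0,0,0.003,0.4],[-0.001,-0.0005,0.057,0,0,0.003,0.4]]'
python3 -m crank '[[0,0,0,0,0,0,0.6],[0,0,0,0,0,0,0.75],[0,0,0,0,0,0,1],[0,0,0,0,0,0,1],[0,0,0,0,0,0,1]]' 90
python3 -m crank '[[0,0,0,0,0,0,1],[0,0,0,0,0,0,1]]' 90
python3 -c "
from h import *
togo(433.3,-320.3,136,np.deg2rad(66.2))"
```

```text
clock: 13.8
eef_pos: [432.5, -320.4, 135.7]
tcp_rot: [-3.14, -0.0, 1.155]
contact_force: [0.8, 0.4, -0.1]
opening: 0.602
grasp_force: 0.0
clock: 14.3
eef_pos: [433.5, -321.2, 137.4]
tcp_rot: [3.139, 0.0, 1.155]
contact_force: [0.9, -0.7, 6.8]
opening: 0.217
grasp_force: 88.5
clock: 14.5
eef_pos: [433.5, -321.3, 137.5]
tcp_rot: [3.139, 0.0, 1.155]
contact_force: [-0.3, 1.0, 6.4]
opening: 0.218
grasp_force: 88.5
shift [ 0.0008 -0.0006  0.0015] turn [ 0.0024  0.0005 -0.0006] now [ 433.5 -321.3  137.5] [3.1392e+00 5.0000e-04 1.1548e+00] [-0.3  1.   6.4] 14.5
```

```bash

python3 -m crank '[[0,0,-0.005,0,0,0,1],[0,0,-0.015,0,0,0,1],[0,0,-0.035,0,0,0,1],[0,0,-0.06,0,0,0,1],[0,0,-0.09,0,0,0,1]]' 90
python3 -m crank '[[0,0,-0.03,0,0,0,1],[0,0,-0.06,0,0,0,1],[0,0,-0.08,0,0,0,1],[0,0,-0.08,0,0,0,1]]'
python3 -c "
from h import *
togo(571.3,133.1,300,np.deg2rad(97.8))"
```

```text
clock: 15.0
eef_pos: [431.8, -320.1, 227.0]
tcp_rot: [-3.139, -0.0, 1.155]
contact_force: [-0.1, -0.8, -2.1]
opening: 0.216
grasp_force: 88.6
clock: 15.4
eef_pos: [433.5, -321.4, 309.7]
tcp_rot: [3.137, 0.001, 1.155]
contact_force: [0.2, -0.3, -1.1]
opening: 0.216
grasp_force: 88.8
shift [ 0.4714 -0.0577  0.0089] turn [ 0.0046  0.0025 -0.5521] now [ 433.5 -321.4  309.7] [3.1366e+00 1.2000e-03 1.1548e+00] [ 0.2 -0.3 -1.1] 15.4
```

```bash

python3 -m crank '[[0.03,-0.004,0,0,0,0,1],[0.065,-0.008,0,0,0,0,1],[0.1,-0.012,0,0,0,0,1],[0.13,-0.016,0,0,0,0,1],[0.16,-0.02,0,0,0,0,1]]'
python3 -m crank '[[0.03,-0.004,0,0,0,0,1],[0.065,-0.008,0,0,0,0,1],[0.1,-0.012,0,0,0,0,1],[0.13,-0.016,0,0,0,0,1],[0.16,-0.02,0,0,0,0,1]]'
python3 -m crank '[[0.03,-0.004,0,0,0,0,1],[0.065,-0.008,0,0,0,0,1],[0.1,-0.012,0,0,0,0,1],[0.13,-0.016,0,0,0,0,1],[0.151,-0.018,0,0,0,0,1]]'
python3 -m crank '[[0,0,0,0,0,-0.12,1],[0,0,0,0,0,-0.24,1],[0,0,0,0,0,-0.36,1],[0,0,0,0,0,-0.48,1],[0,0,0,0,0,-0.552,1]]'
python3 -m crank '[[0,0,0,0,0,0,1],[0,0,0,0,0,0,1],[0,0,0,0,0,0,1]]'
python3 - <<'E'
from h import *
togo(560.4,212.4,300,np.deg2rad(97.8))
f=cams.grab_frame("wrist");np.savez("w4.npz",**f);im=f["image"].copy()
a=np.deg2rad(7.8);Rm=np.array([[np.cos(a),-np.sin(a)],[np.sin(a),np.cos(a)]])
for hh in(7.75,11.75):
    q=np.array([[hh,hh],[hh,-hh],[-hh,-hh],[-hh,hh]])@Rm.T+[560.4,212.4]
    p=proj(f,np.c_[q,np.full(4,144 if hh>8 else 140)]);print(p.round(1).tolist())
c=p.mean(0).astype(int);x0,y0=max(c[0]-60,0),max(c[1]-60,0)
g=im.copy();cv2.polylines(g,[p.round().astype(np.int32)],True,(0,255,0),1)
o=np.hstack([cv2.resize(im[y0:y0+130,x0:x0+120],(390,422),interpolation=cv2.INTER_CUBIC),cv2.resize(g[:,70:490],(410,422))]);print(x0,y0)
cv2.imwrite("pics/w4.png",o[:,:,::-1])
E
```

```text
clock: 15.9
eef_pos: [478.3, -164.7, 305.0]
tcp_rot: [-3.139, 0.0, 1.155]
contact_force: [0.7, -0.2, -1.8]
opening: 0.214
grasp_force: 88.6
clock: 16.4
eef_pos: [524.7, -10.4, 304.9]
tcp_rot: [-3.14, 0.001, 1.155]
contact_force: [0.6, -0.6, -2.3]
opening: 0.215
grasp_force: 88.6
clock: 16.9
eef_pos: [569.4, 135.4, 304.7]
tcp_rot: [-3.14, 0.001, 1.156]
contact_force: [-0.4, -0.5, -1.4]
opening: 0.214
grasp_force: 88.6
clock: 17.4
eef_pos: [569.0, 133.4, 304.7]
tcp_rot: [-3.139, 0.0, 1.712]
contact_force: [0.8, -0.3, -1.1]
opening: 0.218
grasp_force: 88.6
clock: 17.7
eef_pos: [569.6, 133.5, 305.8]
tcp_rot: [-3.141, 0.0, 1.705]
contact_force: [0.3, 0.4, -2.5]
opening: 0.217
grasp_force: 88.6
shift [0.0794 0.0014 0.0058] turn [-0.0009  0.0001 -0.0019] now [569.6 133.5 305.8] [-3.1407e+00  1.0000e-04  1.7050e+00] [ 0.3  0.4 -2.5] 17.7
[[294.3, 80.3], [294.1, 101.6], [274.0, 101.7], [273.8, 80.4]]
[[299.9, 74.5], [299.5, 107.3], [268.7, 107.4], [268.3, 74.6]]
224 30
```

View pics/w4.png

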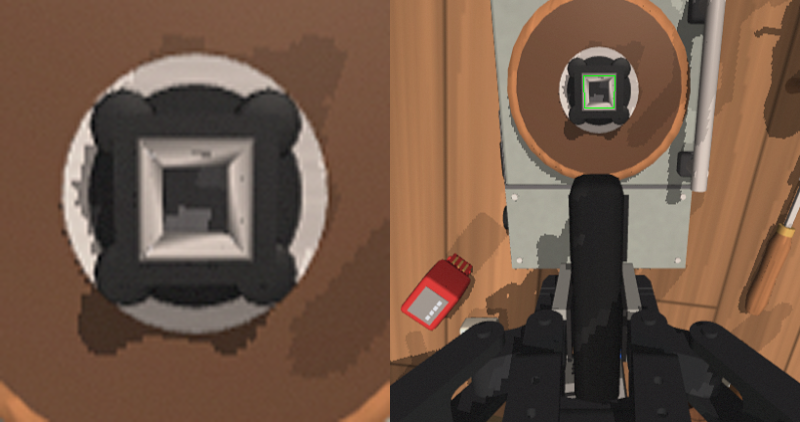

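The socket's bevel is centred at about (284,91), where it was predicted, and square to the machine. The key is held in line. I'll go over it.

```bash

python3 -m crank '[[0.02,0,0,0,0,0,1],[0.05,0.001,0,0,0,-0.002,1],[0.0794,0.0014,0,0,0,-0.002,1],[0.0794,0.0014,0.01,0,0,-0.002,1],[0.0794,0.0014,0.03,0,0,-0.002,1]]'
python3 -m crank '[[0,0,0,0,0,0,1],[0,0,0,0,0,0,1],[0,0,0,0,0,0,1]]'
python3 -c "
from h import *
togo(560.4,212.4,245.5,np.deg2rad(97.8))"
```

```text
clock: 18.25
eef_pos: [561.2, 213.3, 277.1]
tcp_rot: [3.139, -0.0, 1.71]
contact_force: [0.2, 0.1, -2.0]
opening: 0.219
grasp_force: 88.7
clock: 18.55
eef_pos: [561.0, 212.2, 277.1]
tcp_rot: [3.141, -0.0, 1.708]
contact_force: [-0.4, 0.8, -1.2]
opening: 0.22
grasp_force: 88.5
shift [ 0.0003 -0.0006  0.0316] turn [ 0.001  -0.0002  0.0011] now [561.  212.2 277.1] [ 3.1406e+00 -2.0000e-04  1.7081e+00] [-0.4  0.8 -1.2] 18.55
```

```bash

python3 -m crank '[[0,-0.0005,0.003,0,0,0,1],[0,-0.0005,0.006,0,0,0,1],[0,-0.0005,0.009,0,0,0,1],[0,-0.0005,0.011,0,0,0,1],[0,-0.0005,0.013,0,0,0,1]]'
python3 -m crank '[[0,0,0.002,0,0,0,1],[0,0,0.004,0,0,0,1],[0,0,0.006,0,0,0,1],[0,0,0.006,0,0,0,1]]'
python3 -c "
from h import *
togo(560.4,212.4,245.5,np.deg2rad(97.8));print(r.sense()['wrist_torque'])"
```

```text
clock: 19.05
eef_pos: [560.1, 212.2, 263.2]
tcp_rot: [-3.142, 0.0, 1.709]
contact_force: [-0.1, -1.2, 0.6]
opening: 0.216
grasp_force: 88.9
clock: 19.45
eef_pos: [560.2, 211.8, 257.0]
tcp_rot: [3.141, 0.001, 1.709]
contact_force: [1.7, -4.4, 0.3]
opening: 0.215
grasp_force: 88.9
shift [0.0006 0.0003 0.0115] turn [0.0002 0.0012 0.0019] now [560.2 211.8 257. ] [3.1414e+00 1.2000e-03 1.7089e+00] [ 1.7 -4.4  0.3] 19.45
[-1.35455167 -0.46690327 -0.01732065]
```

```bash

python3 -m crank '[[-0.0008,0.0003,0.002,0,0,0,1],[-0.0008,0.0003,0.004,0,0,0,1],[-0.0008,0.0003,0.006,0,0,0,1],[-0.0008,0.0003,0.008,0,0,0,1],[-0.0008,0.0003,0.01,0,0,0,1]]'
python3 -m crank '[[0,0,0.001,0,0,0,1],[0,0,0.002,0,0,0,1],[0,0,0.002,0,0,0,1]]'
python3 -c "
from h import *
togo(560.4,212.4,245.5,np.deg2rad(97.8));print(r.sense()['wrist_torque'])"
```

```text
clock: 19.95
eef_pos: [560.4, 211.5, 247.1]
tcp_rot: [-3.141, 0.0, 1.709]
contact_force: [-0.2, -4.9, 1.9]
opening: 0.215
grasp_force: 89.0
clock: 20.25
eef_pos: [560.5, 211.5, 245.5]
tcp_rot: [3.142, 0.0, 1.709]
contact_force: [-0.1, -6.8, 3.0]
opening: 0.215
grasp_force: 89.4
shift [ 0.0009  0.     -0.    ] turn [0.0001 0.0004 0.002 ] now [560.5 211.5 245.5] [3.1415e+00 4.0000e-04 1.7089e+00] [-0.1 -6.8  3. ] 20.25
[-1.42027351  0.03528512  0.02334135]
```

```bash

python3 -m crank '[[-0.0005,0,0.0005,0,0,0,1],[-0.001,0,0.001,0,0,0,1],[-0.001,0,0.0015,0,0,0,1],[-0.001,0,0.0015,0,0,0,1]]'
python3 -c "
from h import *
togo(560.4,212.4,245.5,np.deg2rad(97.8));print(r.sense()['wrist_torque'])"
```

```text
clock: 20.65
eef_pos: [560.8, 211.1, 245.3]
tcp_rot: [3.14, -0.001, 1.709]
contact_force: [-2.5, -4.2, 12.4]
opening: 0.213
grasp_force: 90.9
shift [ 0.0014 -0.0002 -0.0002] turn [ 0.0012 -0.0009  0.0018] now [560.8 211.1 245.3] [ 3.1404e+00 -9.0000e-04  1.7087e+00] [-2.5 -4.2 12.4] 20.65
[-1.13377174  0.7010091  -0.00332012]
```

```bash

python3 -m crank '[[0,0,-0.0008,0,0,-0.03,1],[0,0,-0.0008,0,0,-0.06,1],[0,0,-0.0008,0,0,-0.09,1],[0,0,-0.0008,0,0,-0.12,1],[0,0,-0.0008,0,0,-0.12,1]]' 90
python3 -c "
from h import *
print(r.sense()['wrist_torque'])"
python3 -m crank '[[0,0,0,0,0,-0.05,1],[0,0,0,0,0,-0.1,1],[0,0,0,0,0,-0.16,1],[0,0,0,0,0,-0.22,1],[0,0,0,0,0,-0.28,1]]'
python3 -c "
from h import *
print(r.sense()['wrist_torque'])"
```

```text
clock: 21.15
eef_pos: [560.8, 210.7, 245.4]
tcp_rot: [3.141, 0.0, 1.83]
contact_force: [-1.0, -5.7, 7.9]
opening: 0.218
grasp_force: 90.1
[-1.40532261  0.25622974 -0.10050333]
clock: 21.65
eef_pos: [560.9, 210.6, 245.4]
tcp_rot: [3.141, 0.0, 2.111]
contact_force: [-0.1, -5.1, 7.9]
opening: 0.213
grasp_force: 90.0
[-1.5097795   0.10936486 -0.29045976]
```

```bash

python3 -m crank '[[0,0,0,0,0,-0.08,1],[0,0,0,0,0,-0.17,1],[0,0,0,0,0,-0.26,1],[0,0,0,0,0,-0.35,1],[0,0,0,0,0,-0.44,1]]'
python3 -m crank '[[0,0,0,0,0,-0.08,1],[0,0,0,0,0,-0.17,1],[0,0,0,0,0,-0.26,1],[0,0,0,0,0,-0.35,1],[0,0,0,0,0,-0.44,1]]'
python3 -m crank '[[0,0,0,0,0,-0.08,1],[0,0,0,0,0,-0.17,1],[0,0,0,0,0,-0.26,1],[0,0,0,0,0,-0.35,1],[0,0,0,0,0,-0.39,1]]'
python3 -m crank '[[0,0,0,0,0,0,1],[0,0,0,0,0,0,1]]'
python3 -c "
from h import *
s=r.sense();print(s['wrist_torque'],s['qpos'])"
```

```text
clock: 22.15
eef_pos: [561.3, 210.7, 245.4]
tcp_rot: [3.14, 0.001, 2.552]
contact_force: [-0.0, -5.8, 6.9]
opening: 0.215
grasp_force: 89.8
clock: 22.65
eef_pos: [561.6, 210.9, 245.4]
tcp_rot: [3.14, 0.002, 2.992]
contact_force: [1.3, -4.3, 5.4]
opening: 0.216
grasp_force: 89.6
clock: 23.15
eef_pos: [561.7, 211.3, 245.4]
tcp_rot: [3.141, 0.003, -2.901]
contact_force: [2.8, -2.8, 5.1]
opening: 0.215
grasp_force: 89.6
clock: 23.35
eef_pos: [561.7, 211.3, 245.5]
tcp_rot: [3.141, 0.003, -2.905]
contact_force: [1.4, -3.6, 4.7]
opening: 0.214
grasp_force: 89.6
[-0.76791572 -0.63876054 -0.18935284] [ 3.57016809e-01  3.17664113e-01  1.69561986e+00  4.41999405e-04
  1.12512768e+00 -1.45097041e+00]
```

```bash

python3 -m crank '[[0,0,0,0,0,0,0.75],[0,0,0,0,0,0,0.6],[0,0,0,0,0,0,0.4],[0,0,0,0,0,0,0.4],[0,0,0,0,0,0,0.4]]'
python3 -m crank '[[0,0,-0.005,0,0,0,0.4],[0,0,-0.015,0,0,0,0.4],[0,0,-0.03,0,0,0,0.4],[0,0,-0.05,0,0,0,0.4],[0,0,-0.08,0,0,0,0.4]]'
python3 -m crank '[[0,0,-0.03,0,0,0,0.4],[-0.02,0,-0.03,0,0,0,0.4],[-0.05,0,-0.03,0,0,0,0.4],[-0.08,0,-0.03,0,0,0,0.4],[-0.08,0,-0.03,0,0,0,0.4]]'
python3 - <<'E'
from h import *
print(r.sense()["tcp_rot"],r.sense()["eef_pos"])
f=cams.grab_frame("wrist");im=f["image"]
g=cams.grab_frame("scene")["image"]
o=np.hstack([cv2.resize(im,(480,360)),cv2.resize(g[140:320,230:400],(320,360))])
cv2.imwrite("pics/w5.png",o[:,:,::-1])
# expected bar ends
for d in(13.5-90+0,):
    pass
E
```

```text
clock: 23.85
eef_pos: [560.4, 210.8, 244.4]
tcp_rot: [3.141, -0.0, -2.904]
contact_force: [0.0, 0.6, -0.5]
opening: 0.605
grasp_force: 0.0
clock: 24.35
eef_pos: [560.1, 210.5, 325.6]
tcp_rot: [-3.141, -0.001, -2.904]
contact_force: [1.0, 0.2, 0.8]
opening: 0.599
grasp_force: 0.0
clock: 24.85
eef_pos: [640.9, 230.0, 355.5]
tcp_rot: [3.141, 0.002, -2.905]
contact_force: [-0.0, -0.0, -0.7]
opening: 0.596
grasp_force: 0.0
[ 3.14144505e+00  2.29053729e-03 -2.90471045e+00] [640.94008618 229.98763344 355.4889818 ]
```

View pics/w5.png

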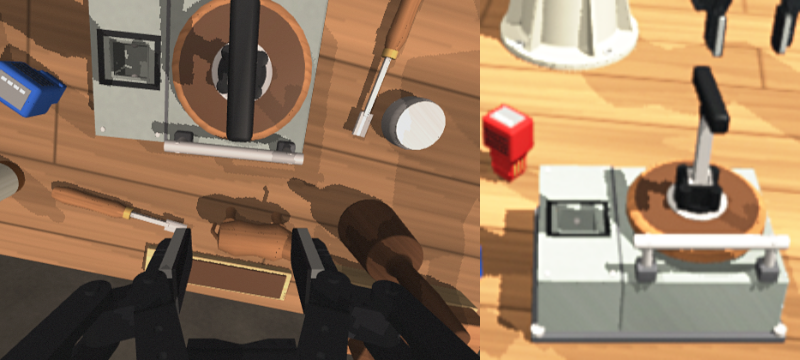

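The wrist view shows the key standing in the knob, its bar at about (243,70) lying across the machine. The knob's lobes are square to the machine again, a quarter turn on. The scene crop shows it upright at (708,130). I'm handing in.

```bash
python3 -c "
from rig import sign_off
print(sign_off())"
```

```text
the job is handed in; nothing more can be done
None
```

The job is handed in at about 25 s of the 61 s allowed: the pack is fully home in the charger, and the big key stands fully in the knob, which is slackened about a quarter turn anticlockwise; no verdict came back.

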